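Load a coin pot on the teller's turntable and hold it at the front

ROBOT

A 7-joint arm with a two-finger parallel gripper is mounted at the origin on the work surface. World frame = base frame: x ahead of the robot, y to its left, z up, the work surface at z = 0. Lengths are in m, angles in rad, forces in N, time in s.
With the tool pointing down it reaches from about 0.425 to 0.825 m from the base axis. Payload 3.6 kg.
Tool frame: the origin (TCP) lies midway between the tips of the shut fingers; the grasp point (between the pads) lies 19 mm behind it; z points along the fingers, y is the line along which they close (so a half turn about z gives the same grasp; the last joint's range is limited). The gripper opens to 85 mm and grips with 20 to 120 N. Pads are 22 mm wide; open, the fingers measure 114 mm over their backs; the gripper's body (76 mm by 85 mm) begins 54 mm behind the grasp point. The pads swing forward as they close: fully open they stand 13 mm farther back than shut.
Start: joints at [-1.246, 0.615, -0.013, 1.423, 0.008, 1.103, -0.04], TCP at [0.224, 0.61, 0.231] pointing down, gripper open.
Joint ranges: [-3.12, 3.12], [-0.3, 2.06], [-1.34, 1.32], [0.26, 2.42], [-1.36, 4.5], [0.01, 1.98], [-2.84, 2.84]. Speed limits (rad/s): [2.79, 2.79, 3.14, 3.14, 3.14, 3.14, 3.14].

INTERFACE

Orientations are given as a unit quaternion [w, x, y, z].
In Python, from bench import get_state, grab_frame, camera_params, hand_in, trace, place_of gives the robot as it stands. The module is installed in compiled form; this text tells all that it offers.
- The arm moves only by the tool apply_moves, never from a script. Its argument "moves" is one flat list of numbers, 5 for each row, row after row: the gripper's target within -1 to 1 (fully open at 1, half-way at 0, shut at -1), then the shift along the tool's x, y, z in m, then the turn about the tool's z in degrees. A call has 1 to 20 rows; each row is the pose to reach, as a shift and turn from the pose commanded when the call began, along the tool's axes at that moment; what a row does not reach only later rows make up. A row lasts 1/8 s, in which the tool goes at most 62.5 mm and 10.7 degrees, less where a joint would pass 70% of its speed; a pose out of reach is approached as far as the arm can. A call with a gripper value outside its range is refused whole. The fingers move at their own pace and stop on an object; the grip force is fixed at half the most. Time passes only in rows, so rows that repeat a pose let the fingers close. It gives the time, the measured TCP pose, the force, the opening and the grip force at its end, in the units of the state.
- get_state(): the state, without advancing time (a new reading comes with each control period).
- grab_frame(name): name is "scene" or "top" or "wrist"; returns the picture (400x640x3 uint8, blue, green, red); there is no depth.
- camera_params(name): a dict with "fx", "fy", "cx", "cy" (pixels), "extrinsics" (4x4, takes a point from world to camera coordinates); the wrist camera has in their place "T_tool_cam" (4x4, takes a point from camera to tool coordinates, whose origin is the TCP and whose axes are the flange's). Camera axes: x right, y down, z forward; pixel columns grow to the right and rows downward; lengths in m; the calibration is good to about 2 mm. A picture is of the moment at which its call begins: read the wrist's pose just before it. camera_params takes no time and is no camera call.
- hand_in(): hands the job in; it is judged then, once.
Trained networks look in the newest picture that a camera, given by its name, has taken for a name from the list of things; names that differ only in an ending like _2 or _b are one class to them, and where a whole thing is asked for, a point or a joint stands for the part that bears it (a point fixed in the world has none). Each returns a list of dicts, best first, with "confidence" (0 to 1); they miss things now and then, are a little off and sometimes report something else, mostly with a low value. They report only what shows in the picture. A call takes as long as a camera call. They do not tell look-alikes from the thing itself.
- trace(camera, query): "mask" (400x640 bool, what is visible of it).
- place_of(camera, query): "location" ([x, y, z] in m, in the coordinates of the camera as it stood for that picture, good to about 4 mm: a listed point, or the origin of a listed thing).
The state is a dict: "time_s": time; "joint_positions": joint angles; "qvel": joint speeds; "joint_efforts": joint torques, N m; "eef_pos": TCP position; "tcp_rot": TCP orientation; "force": force on the tool from outside, world axes, zero at the start; "torque": the same for the moment, N m; "width": opening from 0.0 (shut) to 1.0 (fully open); "grip_force": force on a finger pad.
Only numpy, scipy, OpenCV 4.12 (cv2) and the standard library are available. Lean on these libraries where they do the work, as an engineer would, in place of code of your own. Each camera call takes 0.05 s, during which the arm holds its last target. There are 200 camera calls.

TASK

Lift the top coin pot off the nested pile and set it, without dropping it, upright into the empty round holder on the turntable, then let go of it. Grip the turntable's upright post, turn the turntable until that pot stands at the front, lined up over the pointer of the base, and finish while still gripping the post with the turntable held still there. Leave the other two pots nested where they are and do not disturb the other things on the counter.

Things in the scene. Friction and masses are not known exactly. Their poses are not given: they have to be found in the camera images.
- pot_top: top pot of a nested pile of three alike. Aluminium, 56 mm tall: cup 62 mm outer diameter (straight wall from 26 mm up to the rim, 3.5 mm thick, inner floor at 32 mm) on a solid foot 46 mm wide, 26 mm tall, tapering to 43 mm at its end. About 0.12 kg. Origin: centre of underside, z up; starts 64 mm above the counter. Its upper 32 mm shows above the next pot's rim; it comes free after 24 mm straight up.
- pot_middle: middle pot of the pile, same shape and size as the top one; its foot stands loosely (4.5 mm play all round) on the inner floor of the bottom pot, 32 mm up. Origin: centre of underside, z up
- pot_bottom: bottom pot of the pile, same shape and size as the top one, standing on the counter. Origin: centre of underside, z up
- base: fixed round base of the turntable, 170 mm diameter, 20 mm tall, with a flat black pointer (22 mm wide, 12 mm tall) that sticks out along the base's own -x to 156 mm from the axis, roughly towards the robot: this is the front. Origin: on the turning axis at counter height, z up
- turntable: black disc, 230 mm diameter, 20 to 32 mm above the counter; turns endlessly both ways, stays where left (friction 0.04 N m). Origin on its axis, 20 mm up; own +x to the round holder, -x to the post. Also fixed on it, 70 mm from the axis, 120 degrees either side of the holder: a square clip tray (50 mm wide, top 60 mm above the counter) and a small stamp (top 92 mm above the counter)
- seat (a point): centre of the empty round holder, on the disc's top face (32 mm above the counter), 68 mm from the axis; turns with the disc. The holder is a steel ring 10 mm tall, inner diameter 51 mm, outer 64 mm: a pot's foot stands inside it, on the disc, with 2.5 mm play all round
- post (a point): upright round steel post fixed on the disc, 16 mm diameter, 85 mm tall, opposite the round holder, 90 mm from the axis. This point: centre of its foot on the disc's top face (32 mm above the counter; its top is at 117 mm)
- front (a point): where the centre of the round holder must come: over the pointer's centre line, 68 mm from the axis, 32 mm above the counter; fixed to the base
- tape: roll of packing tape lying flat, 70 mm across, 24 mm tall; origin centre of underside
- stapler: desk stapler 130 x 34 x 40 mm, origin centre of underside
- ink_pad: flat ink pad 70 x 100 x 20 mm, origin centre of underside
- calculator: desk calculator 150 x 100 x 22 mm, origin centre of underside
- mug: white mug, 76 mm across, 90 mm tall, handle at its own +y; origin centre of underside
- date_stamp: rubber stamp, foot 60 x 30 mm, wooden handle, 70 mm tall; origin centre of underside
Mind the look-alikes: they are no part of the job. What is shaped like the pot_top but blue, green or yellow is not meant.

How it is judged:
By the outcome, as a careful person would: the job done as asked, in the order asked, and still so for the second after the job is handed in, while the arm keeps its last pose, push and grip.
It also fails if it takes over 56 s, if anything falls off the work surface, if the arm or the gripper's body presses on something with over 40 N, if the wrist force passes 120 N, or if a joint passes its speed limit or range.

## Working session

There is one attempt and no reset: what is moved stays moved. The work goes in short steps, Python scripts to look and compute and a tool call to move; the robot and the scene stay as the last step left them, time stands still between calls to the robot, and variables do not carry over. Pictures are saved under pics/ and viewed, at most 10 in all, crops included, and the job is handed in when it is done.

Besides the shell and the picture viewer there is one more tool, called after ">>>" by a JSON object that holds its "name" and its "arguments". apply_moves: Moves the arm, as the interface text tells. Its arguments: {"type":"object","properties":{"moves":{"type":"array"}},"required":["moves"]}

```bash
mkdir -p pics; cat > h.py <<'E'
import numpy as np, cv2
from bench import *
from scipy.spatial.transform import Rotation as R
def T_cam(name, s=None):  # camera->world
    p=camera_params(name)
    if name!="wrist": return np.linalg.inv(np.array(p["extrinsics"])),p
    s=s or get_state(); T=np.eye(4); q=s["tcp_rot"]; T[:3,:3]=R.from_quat([q[1],q[2],q[3],q[0]]).as_matrix(); T[:3,3]=s["eef_pos"]
    return T@np.array(p["T_tool_cam"]),p
def find(name,qs,T):
    for q in qs:
        for d in place_of(name,q)[:4]:
            w=T@np.append(d["location"],1); print(name,q,round(d["confidence"],2),w[:3].round(4))
def pix2plane(T,p,u,v,z):
    d=T[:3,:3]@np.array([(u-p["cx"])/p["fx"],(v-p["cy"])/p["fy"],1]); o=T[:3,3]; return o+d*(z-o[2])/d[2]
E
python3 - <<'E'
from h import *
s=get_state(); print(s)
for n in ["scene","top"]:
    T,p=T_cam(n); cv2.imwrite(f"pics/{n}0.png",grab_frame(n)); print(n,T.round(3).tolist(),p["fx"],p["cx"],p["cy"])
    find(n,["pot_top","pot_middle","pot_bottom","base","turntable","seat","post","front"],T)
print(camera_params("wrist"))
E
```

```text
{'time_s': 0.0, 'joint_positions': array([-1.24553768,  0.61594493, -0.01261074,  1.42491579,  0.00808917,
        1.10337826, -0.04036187]), 'qvel': array([ 3.53846899e-04,  5.78648107e-04, -1.06285892e-03, -1.39262595e-03,
        1.69783249e-03, -5.86278064e-04, -3.96410421e-05]), 'joint_efforts': array([-2.35093721e-04, -4.69203150e+01,  2.58734766e-01, -1.71031272e+01,
        9.89091379e-03,  9.39020858e-03,  3.23184295e-06]), 'eef_pos': array([0.22368443, 0.60948294, 0.23011586]), 'tcp_rot': array([-2.11669168e-04,  1.74926912e-01,  9.84580566e-01, -1.28082518e-03]), 'force': array([ 0.40690547, -0.31584366,  0.1394556 ]), 'torque': array([ 0.01034685, -0.01922137, -0.04634953]), 'grip_force': 0.0, 'width': 1.0009973690523013}
scene [[-0.783, 0.438, -0.441, 1.023], [0.621, 0.55, -0.558, 0.535], [-0.002, -0.711, -0.703, 0.769], [0.0, 0.0, 0.0, 1.0]] 393.979101251265 314.6426052841276 195.3386198390774
scene pot_top 0.91 [ 0.5804 -0.1476  0.0643]
scene pot_top 0.78 [ 6.254e-01 -3.450e-02 -3.000e-04]
scene pot_top 0.65 [ 0.4717 -0.1874 -0.0013]
scene pot_middle 0.61 [ 0.5813 -0.1
[... 917 characters left out ...]
]
top base 0.94 [ 5.689e-01  2.129e-01 -5.000e-04]
top base 0.73 [0.5679 0.2142 0.0204]
top turntable 0.74 [0.5649 0.2116 0.0182]
top seat 0.79 [0.5612 0.1456 0.0322]
top post 0.93 [0.5751 0.3049 0.0298]
top front 0.94 [0.5056 0.2416 0.0329]
{'fx': 331.42092444467903, 'fy': 331.42092444467903, 'cx': 320.1397482397023, 'cy': 202.6498298026074, 'T_tool_cam': array([[ 1.05629057e-04, -9.60148531e-01, -2.79490229e-01,
         7.13424588e-02],
       [ 9.99999231e-01,  4.46879137e-04, -1.15725466e-03,
         1.00434469e-03],
       [ 1.23603472e-03, -2.79489892e-01,  9.60147839e-01,
        -1.42861075e-01],
       [ 0.00000000e+00,  0.00000000e+00,  0.00000000e+00,
         1.00000000e+00]])}
```

View pics/scene0.png

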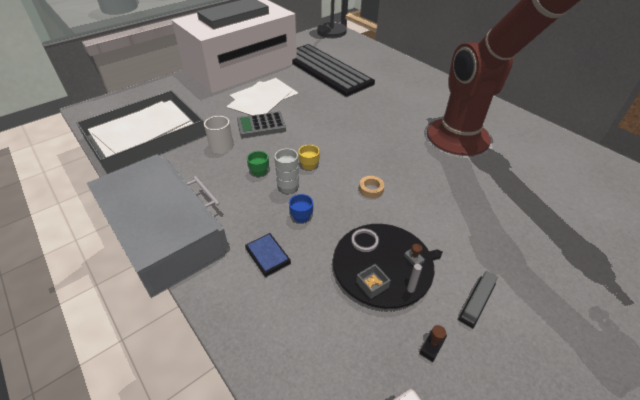

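View pics/top0.png

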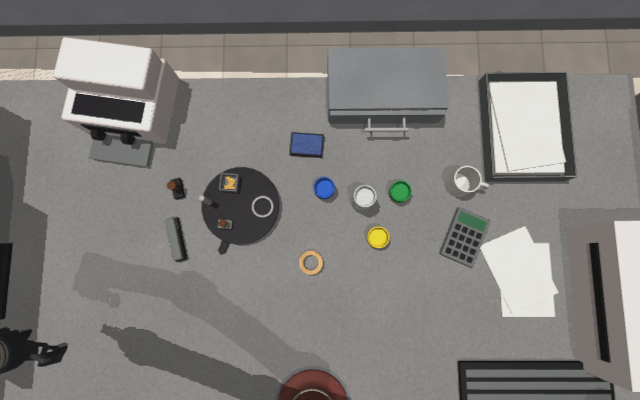

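The scene picture shows a grey stacked pile at scene (287,170) / top (365,197). The candidates are blue (324,188), green (400,191), yellow (378,237) and the grey pile (365,197). The pile fits because it is bare aluminium and nested, with its rim at about 0.12 m. The turntable is at top (241,205): holder ring (262,206), post (207,201), pointer (224,247). I'll confirm the pile in a crop.

```bash
python3 - <<'E'
import cv2
a=cv2.imread("pics/scene0.png")[120:230,225:345]; b=cv2.imread("pics/top0.png")[150:260,310:430]
cv2.imwrite("pics/crop0.png",cv2.resize(cv2.hconcat([a,b]),None,fx=3.2,fy=3.2,interpolation=cv2.INTER_CUBIC))
from h import *
for n,(u,v,z) in dict(stack=(365,197,.12),ring=(262,206,.042)).items():
    T,p=T_cam("top"); print(n,pix2plane(T,p,u,v,z))
E
```

```text
stack [ 0.57465005 -0.14573592  0.12      ]
ring [0.56228421 0.14515674 0.042     ]
```

View pics/crop0.png

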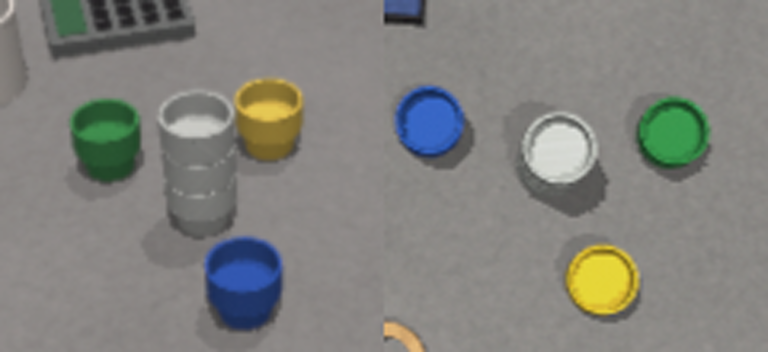

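The crop confirms it: the aluminium pile of three (two rim seams) stands between green, yellow and blue single pots. Next I move over the turntable for a wrist view, then to the pile.

>>> {"name": "apply_moves", "arguments": {"moves": [1, -0.05, -0.03, -0.01, 10, 1, -0.1, -0.06, -0.02, 20, 1, -0.15, -0.09, -0.03, 30, 1, -0.2, -0.12, -0.04, 40, 1, -0.25, -0.15, -0.05, 50, 1, -0.3, -0.18, -0.06, 60, 1, -0.35, -0.21, -0.07, 70, 1, -0.4, -0.24, -0.07, 70, 1, -0.43, -0.26, -0.07, 70, 1, -0.45, -0.265, -0.07, 70, 1, -0.45, -0.265, -0.07, 70, 1, -0.45, -0.265, -0.07, 70]}}

```text
time_s: 2.4
eef_pos: [0.554, 0.2089, 0.301]
tcp_rot: [-0.001, 0.707, 0.707, -0.0]
force: [-0.2, 0.1, 0.0]
width: 1.001
grip_force: 0.0
```

```bash
python3 - <<'E'
from h import *
s=get_state(); print(s["time_s"],s["eef_pos"],s["tcp_rot"],s["joint_positions"].round(2))
T,p=T_cam("wrist",s); cv2.imwrite("pics/w1.png",grab_frame("wrist"))
find("wrist",["seat","post","front","base","turntable"],T)
for d in trace("wrist","turntable")[:1]:
    m=d["mask"]; print("mask",d["confidence"],m.sum())
E
```

```text
2.4 [0.55398279 0.20892306 0.30098873] [-1.03686846e-03  7.06751728e-01  7.07460896e-01 -1.07933414e-05] [-0.62  0.48  0.37  1.5  -0.18  1.19 -0.23]
wrist seat 0.79 [0.5634 0.1428 0.0308]
wrist post 0.67 [0.5785 0.3034 0.0309]
wrist front 0.64 [0.5058 0.2362 0.0347]
wrist base 0.87 [0.5647 0.2119 0.0022]
wrist turntable 0.58 [0.568  0.2149 0.023 ]
mask 0.61 26143
```

View pics/w1.png

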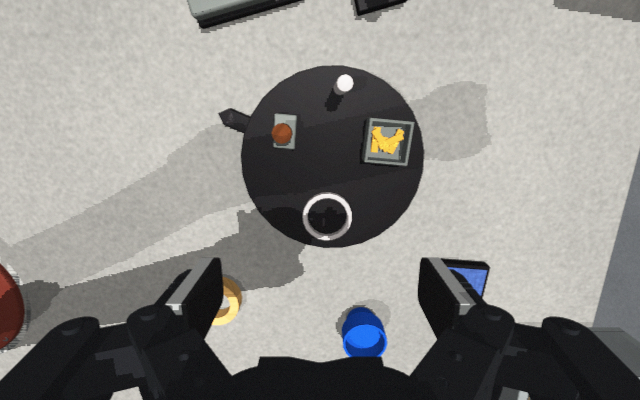

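The view shows the disc centred at about (332,156), the ring at (327,216), the post top at (345,83), the tray at (388,141), the stamp at (283,131) and the pointer at (235,119). I'll now fit circles in the known planes.

```bash
cat >> h.py <<'E'
def fit(T,p,cnt,z):  # circle in plane z from contour pixels
    P=np.array([pix2plane(T,p,u,v,z)[:2] for u,v in np.asarray(cnt).reshape(-1,2)])
    from scipy.optimize import least_squares
    c0=np.append(P.mean(0),.05)
    r=least_squares(lambda c: np.hypot(*(P-c[:2]).T)-c[2],c0,loss="soft_l1",f_scale=.001)
    return r.x.round(4), len(P)
E
python3 - <<'E'
from h import *
s=get_state(); T,p=T_cam("wrist",s)
im=cv2.imread("pics/w1.png"); g=cv2.cvtColor(im,cv2.COLOR_BGR2GRAY)
def blob(mask,box):
    x0,y0,x1,y1=box; m=np.zeros_like(mask); m[y0:y1,x0:x1]=mask[y0:y1,x0:x1]
    cs,_=cv2.findContours(m,cv2.RETR_CCOMP,cv2.CHAIN_APPROX_NONE); return sorted(cs,key=cv2.contourArea)[::-1]
c=blob((g>110).astype(np.uint8),(295,185,360,246))
for k in c[:2]: print("ring",fit(T,p,k,.042))
c=blob((g>150).astype(np.uint8),(330,68,360,98)); print("posttop",fit(T,p,c[0],.117))
# disc edge: dark->bright along rays
for (a0,a1) in [(0,360),(180,360)]:
  pts=[]
  for a in np.radians(np.arange(a0,a1,3)):
    r=np.arange(70,105,.5); pr=cv2.remap(g,(332+r*np.cos(a)).astype(np.float32)[None],(156+r*np.sin(a)).astype(np.float32)[None],cv2.INTER_LINEAR)[0].astype(float)
    k=np.argmax(np.diff(cv2.blur(pr[None],(3,1))[0])); 
    if pr[min(k+4,len(pr)-1)]-pr[max(k-4,0)]>40: pts.append((332+r[k]*np.cos(a),156+r[k]*np.sin(a)))
  print("disc",fit(T,p,pts,.032))
for u,v in [(219,119),(235,119),(226,108),(226,126)]: print(pix2plane(T,p,u,v,.012).round(4))
cv2.imwrite("pics/ptr.png",cv2.resize(im[90:145,205:265],None,fx=10,fy=10,interpolation=cv2.INTER_CUBIC))
E
```

```text
ring (array([0.5631, 0.143 , 0.0313]), 136)
ring (array([0.5629, 0.1422, 0.0258]), 111)
posttop (array([0.5775, 0.2997, 0.0072]), 47)
disc (array([0.5693, 0.2101, 0.1139]), 117)
disc (array([0.5692, 0.2103, 0.1138]), 57)
[0.4266 0.2631 0.012 ]
[0.4468 0.2631 0.012 ]
[0.4365 0.2765 0.012 ]
[0.4347 0.2545 0.012 ]
```

View pics/ptr.png

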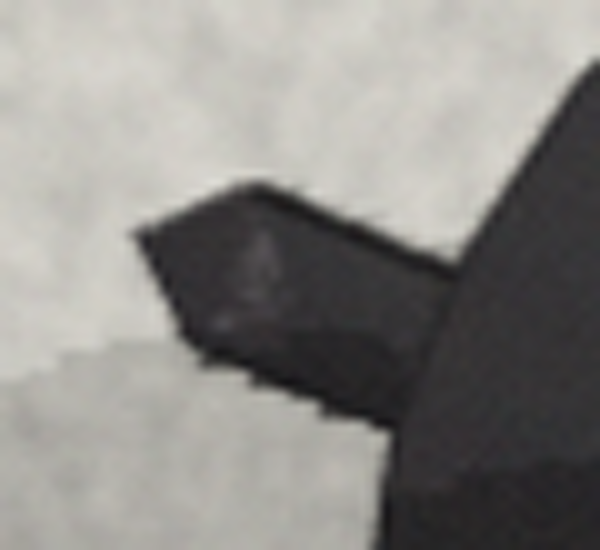

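The pointer crop shows the tip at about pixel (219,113) and its back corners at (231,108) and (223,123), giving the front direction ≈157° about the axis (0.569,0.210). Holder (0.563,0.1426) and post (0.5775,0.300) agree with the 158 mm spacing. Now to the pile.

>>> {"name": "apply_moves", "arguments": {"moves": [1, -0.05, 0.003, 0.005, 0, 1, -0.1, 0.006, 0.01, 0, 1, -0.15, 0.01, 0.015, 0, 1, -0.2, 0.013, 0.02, 0, 1, -0.25, 0.016, 0.025, 0, 1, -0.3, 0.019, 0.03, 0, 1, -0.34, 0.022, 0.03, 0, 1, -0.356, 0.022, 0.03, 0, 1, -0.356, 0.022, 0.03, 0, 1, -0.356, 0.022, 0.03, 0]}}

```text
time_s: 4.0
eef_pos: [0.5766, -0.1468, 0.2712]
tcp_rot: [-0.001, 0.707, 0.707, 0.001]
force: [-0.0, 1.4, -0.6]
width: 0.998
grip_force: 0.0
```

```bash
python3 - <<'E'
from h import *
s=get_state(); print(s["time_s"],s["eef_pos"],s["tcp_rot"])
T,p=T_cam("wrist",s); im=grab_frame("wrist"); cv2.imwrite("pics/w2.png",im)
find("wrist",["pot_top"],T)
for d in trace("wrist","pot_top")[:3]:
    m=d["mask"].astype(np.uint8); ys,xs=np.nonzero(m); print(d["confidence"],xs.min(),xs.max(),ys.min(),ys.max())
    np.save("m%d.npy"%xs.min(),m)
E
```

```text
4.0 [ 0.57661509 -0.14679707  0.27119877] [-0.00077166  0.70675143  0.70746115  0.00073876]
wrist pot_top 0.93 [ 0.5763 -0.1429  0.0666]
wrist pot_top 0.78 [ 0.6171 -0.0342  0.0024]
wrist pot_top 0.66 [ 0.6045 -0.2555 -0.0009]
wrist pot_top 0.6 [ 0.47   -0.1916  0.0013]
0.76 289 356 149 218
0.76 317 370 232 287
0.65 330 389 32 97
```

View pics/w2.png

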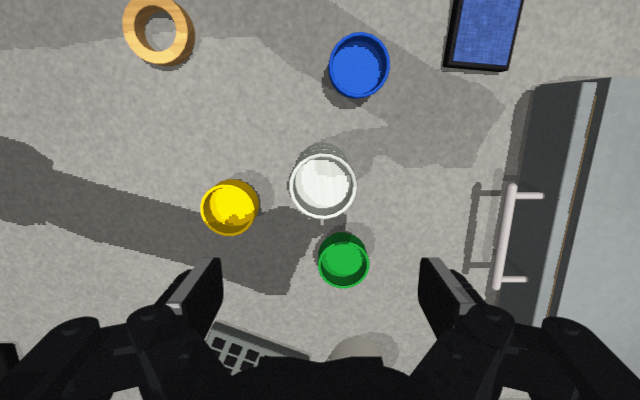

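The silver pot's rim shows at (323,185) between yellow (230,207), green (343,260) and blue (359,65). Next I fit the rim.

```bash
python3 - <<'E'
from h import *
s=get_state(); T,p=T_cam("wrist",s); im=cv2.imread("pics/w2.png"); g=cv2.cvtColor(im,cv2.COLOR_BGR2GRAY)
m=np.load("m289.npy"); c=max(cv2.findContours(m,0,1)[0],key=cv2.contourArea).reshape(-1,2)
print(fit(T,p,c[c[:,1]>188],.12), fit(T,p,c[c[:,1]>175],.12))
b=np.zeros_like(g); b[140:225,280:365]=(g[140:225,280:365]>215); cs,_=cv2.findContours(b,cv2.RETR_CCOMP,cv2.CHAIN_APPROX_NONE)
for k in sorted(cs,key=cv2.contourArea)[::-1][:3]: k=k.reshape(-1,2); print(fit(T,p,k,.12),k.min(0),k.max(0))
E
```

```text
(array([ 0.5787, -0.1458,  0.0303]), 88) (array([ 0.5787, -0.1461,  0.0301]), 114)
(array([ 0.5786, -0.1457,  0.0284]), 463) [290 154] [355 218]
(array([-6.6849, 10.8926, 13.1871]), 16) [300 161] [307 167]
(array([ 0.5584, -0.1279,  0.0009]), 4) [299 166] [301 168]
```

>>> {"name": "apply_moves", "arguments": {"moves": [1, 0.001, 0.002, 0.05, 0, 1, 0.001, 0.002, 0.1, 0, 1, 0.001, 0.002, 0.145, 0, 1, 0.001, 0.002, 0.17, 0, 1, 0.001, 0.002, 0.186, 0, 1, 0.001, 0.002, 0.186, 0, 1, 0.001, 0.002, 0.186, 0, 0.6, 0.001, 0.002, 0.186, 0, 0.5, 0.001, 0.002, 0.186, 0, 0.4, 0.001, 0.002, 0.186, 0, 0.2, 0.001, 0.002, 0.186, 0, 0, 0.001, 0.002, 0.186, 0, -0.5, 0.001, 0.002, 0.186, 0, -1, 0.001, 0.002, 0.186, 0, -1, 0.001, 0.002, 0.186, 0]}}

```text
time_s: 6.02
eef_pos: [0.5788, -0.1489, 0.0866]
tcp_rot: [0.001, 0.708, 0.706, 0.001]
force: [-0.3, 0.2, 5.3]
width: 0.707
grip_force: 63.3
```

>>> {"name": "apply_moves", "arguments": {"moves": [-1, 0, 0, -0.008, 0, -1, 0, 0, -0.018, 0, -1, 0, 0, -0.03, 0, -1, 0, 0, -0.045, 0, -1, 0, 0, -0.07, 0, -1, 0, 0, -0.1, 0, -1, 0, 0, -0.12, 0, -1, 0, 0, -0.13, 0, -1, 0, 0, -0.13, 0]}}

```text
time_s: 7.15
eef_pos: [0.5783, -0.1488, 0.2161]
tcp_rot: [0.001, 0.708, 0.706, 0.0]
force: [0.8, 1.3, -0.5]
width: 0.71
grip_force: 65.0
```

```bash
python3 - <<'E'
from h import *
s=get_state(); print(s["time_s"],s["eef_pos"],s["tcp_rot"],s["width"],s["grip_force"],s["force"])
T,p=T_cam("wrist",s); im=grab_frame("wrist"); cv2.imwrite("pics/w3.png",im)
find("wrist",["pot_top"],T)
for n in ["top","scene"]: grab_frame(n); find(n,["pot_top","pot_middle","pot_bottom"],T_cam(n)[0])
E
```

```text
7.15 [ 0.57834826 -0.14881547  0.21606245] [5.71898793e-04 7.08077105e-01 7.06134800e-01 3.61944203e-04] 0.7101305004187094 64.96289891190827 [ 0.7951639   1.32537643 -0.49701001]
wrist pot_top 0.86 [ 0.5752 -0.1461  0.1983]
wrist pot_top 0.69 [ 0.4727 -0.1873 -0.0006]
wrist pot_top 0.66 [ 0.6143 -0.0373  0.0023]
top pot_top 0.71 [ 0.6127 -0.0353  0.0018]
top pot_top 0.66 [ 0.6053 -0.258  -0.0046]
top pot_middle 0.26 [ 6.308e-01 -4.379e-01  1.000e-04]
scene pot_top 0.76 [ 0.5793 -0.145   0.1929]
scene pot_top 0.76 [ 0.4697 -0.1924 -0.0026]
scene pot_top 0.74 [ 0.6118 -0.2566 -0.0019]
scene pot_top 0.63 [ 0.6237 -0.0316 -0.003 ]
scene pot_middle 0.9 [ 0.5849 -0.1464  0.0345]
scene pot_bottom 0.68 [ 0.5764 -0.1432 -0.002 ]
```

View pics/w3.png

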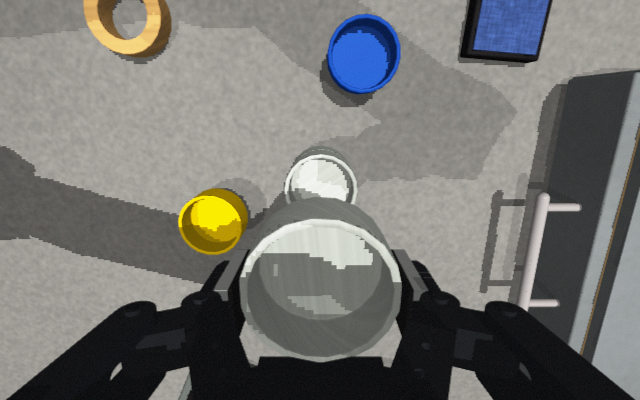

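The pot hangs in the gripper (rim centre ≈(320,288)) and the middle pot stays in the pile at (320,185). I'll fit the rim to get the pot's offset in the tool.

```bash
python3 - <<'E'
from h import *
s=get_state(); T,p=T_cam("wrist",s); g=cv2.cvtColor(cv2.imread("pics/w3.png"),cv2.COLOR_BGR2GRAY)
P=[]
for u in range(246,396,2):
    col=g[214:285,u].astype(int); k=np.argmax(np.diff(col)); 
    if np.diff(col)[k]>25: P.append((u,214+k+.5))
print(P[::6])
P=np.array(P)
from scipy.optimize import least_squares
for z in (.2475,.2495,.2515):
    Q=np.array([pix2plane(T,p,u,v,z)[:2] for u,v in P])
    for r in (None,.031):
        f=lambda c: np.hypot(*(Q-c[:2]).T)-(c[2] if r is None else r)
        o=least_squares(f,[.578,-.147,.031][:3],loss="soft_l1",f_scale=.0005); print(z,r,o.x.round(4),o.cost)
E
```

```text
[(246, np.float64(257.5)), (258, np.float64(243.5)), (270, np.float64(234.5)), (282, np.float64(226.5)), (294, np.float64(222.5)), (306, np.float64(219.5)), (318, np.float64(218.5)), (330, np.float64(219.5)), (342, np.float64(220.5)), (354, np.float64(225.5)), (366, np.float64(248.5)), (378, np.float64(240.5)), (390, np.float64(253.5))]
0.2475 None [ 0.5779 -0.1453  0.0306] 1.4011706481346963e-05
0.2475 0.031 [ 0.5779 -0.1458  0.031 ] 1.413432257500856e-05
0.2495 None [ 0.5779 -0.1441  0.0301] 1.37167372548774e-05
0.2495 0.031 [ 0.5779 -0.1451  0.031 ] 1.4460127580196923e-05
0.2515 None [ 0.5779 -0.1428  0.0295] 1.3422228163297335e-05
0.2515 0.031 [ 0.5779 -0.1445  0.031 ] 1.5234445617326125e-05
```

>>> {"name": "apply_moves", "arguments": {"moves": [-1, 0.03, -0.002, 0, 0, -1, 0.07, -0.004, 0, 0, -1, 0.115, -0.007, 0, 0, -1, 0.16, -0.01, 0, 0, -1, 0.205, -0.013, 0, 0, -1, 0.245, -0.015, 0, 0, -1, 0.27, -0.015, 0.02, 0, -1, 0.285, -0.015, 0.05, 0, -1, 0.288, -0.015, 0.08, 0, -1, 0.288, -0.015, 0.11, 0, -1, 0.288, -0.015, 0.116, 0, -1, 0.288, -0.015, 0.116, 0, -1, 0.288, -0.015, 0.116, 0]}}

```text
time_s: 9.28
eef_pos: [0.5651, 0.1393, 0.1007]
tcp_rot: [0.001, 0.708, 0.706, 0.001]
force: [0.1, -0.1, -2.0]
width: 0.705
grip_force: 65.2
```

```bash
python3 - <<'E'
from h import *
s=get_state(); print(s["time_s"],s["eef_pos"],s["tcp_rot"],s["width"],s["grip_force"],s["force"])
fr=[]
for n in ["wrist","scene","top"]:
    T,p=T_cam(n,s); im=grab_frame(n); cv2.imwrite(f"pics/{n}4.png",im); find(n,["pot_top","seat"],T); fr.append(im)
c=[cv2.resize(fr[0],(640,400))[100:400,:],cv2.resize(fr[1][200:310,310:450],(384,300)) ]
cv2.imwrite("pics/c4.png",cv2.resize(cv2.hconcat(c),(800,235)))
E
```

```text
9.275 [0.56506723 0.13931346 0.10072363] [0.00079324 0.70814937 0.70606117 0.00121039] 0.7048190090112824 65.18899647518992 [ 0.09717531 -0.10724195 -2.03763326]
wrist pot_top 0.94 [0.5654 0.1437 0.0813]
wrist pot_top 0.33 [0.7562 0.0144 0.0062]
wrist seat 0.89 [0.5632 0.1447 0.0309]
scene pot_top 0.95 [ 6.092e-01 -2.582e-01 -5.000e-04]
scene pot_top 0.81 [ 0.4691 -0.1881 -0.0046]
scene pot_top 0.79 [0.5614 0.1418 0.0794]
scene pot_top 0.71 [ 0.6347 -0.4399  0.0018]
scene seat 0.86 [0.5607 0.142  0.0308]
top pot_top 0.95 [ 6.147e-01 -3.290e-02  3.000e-04]
top pot_top 0.6 [0.5623 0.1426 0.0779]
top pot_top 0.57 [ 0.4721 -0.1878  0.0038]
top seat 0.89 [0.5599 0.1447 0.0334]
```

View pics/c4.png

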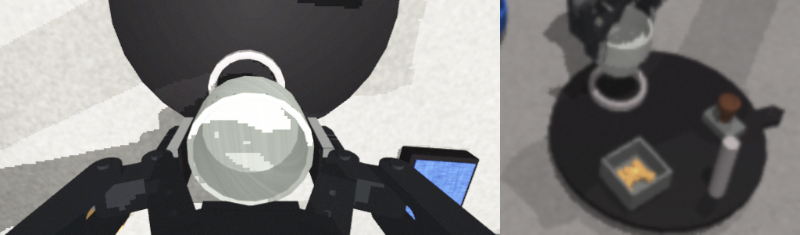

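The wrist view (left) shows the ring just behind and under the pot, nearly aligned sideways. The scene crop shows the pot above the ring. I'll refine numerically from this picture.

```bash
python3 - <<'E'
from h import *
from scipy.optimize import least_squares
s=get_state(); T,p=T_cam("wrist",s); g=cv2.cvtColor(cv2.imread("pics/wrist4.png"),cv2.COLOR_BGR2GRAY)
def arc(us,v0,v1,z,r):
    P=[]
    for u in us:
        d=np.diff(g[v0:v1,u].astype(int)); k=np.argmax(d>45)
        if d[k]>45: P.append((u,v0+k+.5))
    Q=np.array([pix2plane(T,p,u,v,z)[:2] for u,v in P])
    o=least_squares(lambda c:np.hypot(*(Q-c[:2]).T)-r,[.563,.143],loss="soft_l1",f_scale=.0005); print(len(P),P[::8],o.x.round(4),(np.abs(o.fun)).mean()); 
arc(range(274,358,2),150,210,.042,.032)
arc(range(250,390,3),200,262,s["eef_pos"][2]+.0334,.031)
E
```

```text
42 [(274, np.float64(186.5)), (290, np.float64(169.5)), (306, np.float64(163.5)), (322, np.float64(163.5)), (338, np.float64(168.5)), (354, np.float64(183.5))] [0.5613 0.1457] 0.0003457102672134643
27 [(253, np.float64(249.5)), (289, np.float64(202.5)), (352, np.float64(203.5)), (382, np.float64(233.5))] [0.5629 0.1493] 0.0019291923237425915
```

>>> {"name": "apply_moves", "arguments": {"moves": [-1, 0.0015, -0.0023, 0.01, 0, -1, 0.0015, -0.0023, 0.02, 0, -1, 0.0015, -0.0023, 0.028, 0, -1, 0.0015, -0.0023, 0.031, 0, -1, 0.0015, -0.0023, 0.031, 0, -1, 0.0015, -0.0023, 0.031, 0]}}

```text
time_s: 10.48
eef_pos: [0.5619, 0.1408, 0.0685]
tcp_rot: [0.0, 0.708, 0.706, 0.0]
force: [0.1, -0.8, -1.7]
width: 0.704
grip_force: 65.2
```

```bash
python3 - <<'E'
from h import *
s=get_state(); print(s["time_s"],s["eef_pos"],s["grip_force"],s["force"])
fr=[]
for n in ["wrist","scene","top"]:
    T,p=T_cam(n,s); im=grab_frame(n); cv2.imwrite(f"pics/{n}5.png",im); find(n,["pot_top","seat"],T); fr.append(im)
a=cv2.resize(fr[1][205:275,325:405],(480,420),interpolation=cv2.INTER_CUBIC); b=cv2.resize(fr[0][150:330,220:420],(320,420)[:1]+(288,)); b=cv2.copyMakeBorder(b,0,132,0,0,0)
cv2.imwrite("pics/c5.png",cv2.hconcat([a,b]))
E
```

```text
10.475 [0.56191416 0.14082864 0.0685493 ] 65.1891597546637 [ 0.09387824 -0.77414748 -1.723093  ]
wrist pot_top 0.79 [0.5585 0.1434 0.0486]
scene pot_top 0.84 [0.5615 0.1438 0.0461]
scene pot_top 0.73 [ 0.5807 -0.1448 -0.0021]
scene pot_top 0.71 [ 0.6202 -0.0323  0.001 ]
scene pot_top 0.65 [ 0.608  -0.2552 -0.0022]
scene seat 0.56 [0.5628 0.1412 0.0288]
scene seat 0.5 [0.5715 0.2144 0.0212]
top pot_top 0.84 [ 0.6018 -0.2576 -0.0031]
top pot_top 0.71 [ 0.4703 -0.1873  0.0027]
top pot_top 0.57 [ 0.6128 -0.0353  0.0019]
top pot_top 0.52 [0.5658 0.1428 0.0475]
top seat 0.81 [0.5604 0.1449 0.0313]
```

View pics/c5.png

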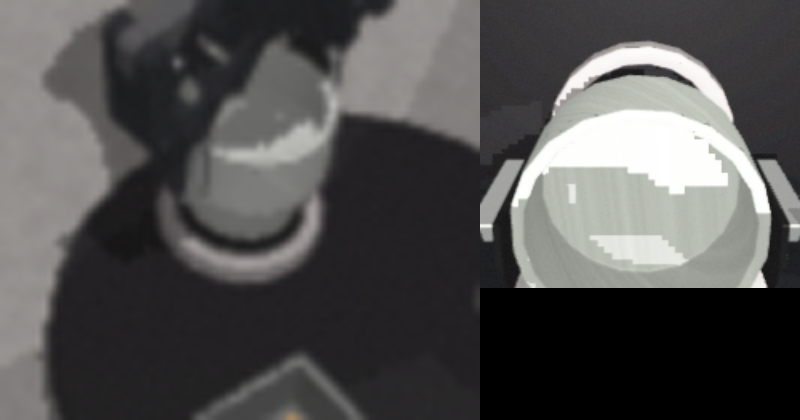

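The pot foot is just over the ring, about 1 mm off towards −x: the ring centre is column ≈643 against ≈640 for the pot in the right crop. I'll correct that slightly and lower it while watching the force.

>>> {"name": "apply_moves", "arguments": {"moves": [-1, -0.0003, 0.001, 0.002, 0, -1, -0.0003, 0.001, 0.005, 0, -1, -0.0003, 0.001, 0.008, 0, -1, -0.0003, 0.001, 0.008, 0]}}

```text
time_s: 11.42
eef_pos: [0.5623, 0.1405, 0.0599]
tcp_rot: [-0.0, 0.708, 0.706, -0.0]
force: [-0.4, -0.0, -1.8]
width: 0.703
grip_force: 65.2
```

>>> {"name": "apply_moves", "arguments": {"moves": [-1, 0, 0, 0.002, 0, -1, 0, 0, 0.004, 0, -1, 0, 0, 0.0055, 0, -1, 0, 0, 0.0055, 0]}}

```text
time_s: 11.92
eef_pos: [0.5626, 0.1405, 0.0547]
tcp_rot: [-0.0, 0.708, 0.706, -0.0]
force: [-0.0, -0.2, -2.0]
width: 0.706
grip_force: 65.2
```

>>> {"name": "apply_moves", "arguments": {"moves": [-1, 0, 0, 0.001, 0, -1, 0, 0, 0.001, 0, -1, 0, 0, 0.001, 0]}}

```text
time_s: 12.3
eef_pos: [0.5629, 0.1405, 0.0546]
tcp_rot: [0.0, 0.708, 0.706, 0.0]
force: [-0.8, -0.2, 5.1]
width: 0.709
grip_force: 65.8
```

Contact at the seated height. Release slowly, then rise.

>>> {"name": "apply_moves", "arguments": {"moves": [0.3, 0, 0, 0, 0, 0.45, 0, 0, 0, 0, 0.6, 0, 0, 0, 0, 1, 0, 0, 0, 0, 1, 0, 0, 0, 0, 1, 0, 0, 0, 0, 1, 0, 0, -0.02, 0, 1, 0, 0, -0.05, 0, 1, 0, 0, -0.1, 0, 1, 0, 0, -0.15, 0, 1, 0, 0, -0.2, 0, 1, 0.03, 0, -0.23, 0, 1, 0.06, 0, -0.24, 0, 1, 0.06, 0, -0.24, 0, 1, 0.06, 0, -0.24, 0]}}

```text
time_s: 14.18
eef_pos: [0.5624, 0.1994, 0.2932]
tcp_rot: [0.0, 0.708, 0.706, -0.001]
force: [0.2, -0.7, -0.3]
width: 1.007
grip_force: 0.0
```

```bash
python3 - <<'E'
from h import *
s=get_state(); print(s["time_s"],s["eef_pos"],s["width"],s["force"],s["joint_positions"].round(2))
T,p=T_cam("wrist",s); im=grab_frame("wrist"); cv2.imwrite("pics/w6.png",im); find("wrist",["pot_top","seat","post","base","front"],T)
E
```

```text
14.175 [0.56242721 0.19938965 0.29318374] 1.0065338085937456 [ 0.15011816 -0.72927861 -0.28819017] [-0.63  0.5   0.41  1.5  -0.21  1.19 -0.19]
wrist pot_top 0.64 [ 0.6183 -0.0339  0.0024]
wrist pot_top 0.62 [0.5621 0.1429 0.0339]
wrist post 0.94 [0.5785 0.3034 0.0302]
wrist front 0.58 [0.5018 0.2356 0.0345]
wrist front 0.58 [0.5786 0.3035 0.0314]
```

View pics/w6.png

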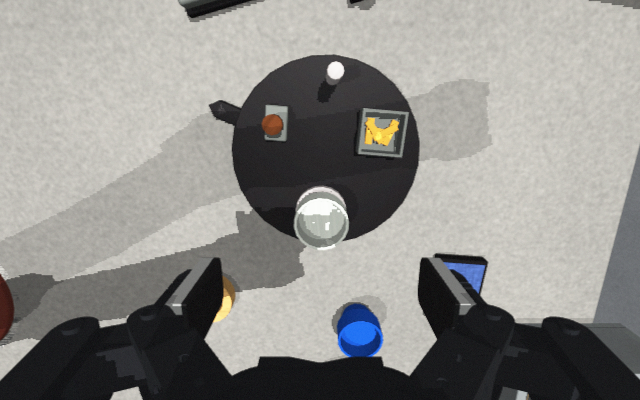

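The pot stands upright in the holder at (321,218). The post top is at (335,71), the pointer at (222,110). Now grip the post, closing tangentially.

>>> {"name": "apply_moves", "arguments": {"moves": [1, 0.05, 0.007, 0.03, 0, 1, 0.09, 0.0125, 0.06, 0, 1, 0.102, 0.0145, 0.1, 0, 1, 0.102, 0.0145, 0.15, 0, 1, 0.102, 0.0145, 0.195, 0, 1, 0.102, 0.0145, 0.217, 0, 1, 0.102, 0.0145, 0.217, 0, 1, 0.102, 0.0145, 0.217, 0]}}

```text
time_s: 15.48
eef_pos: [0.5787, 0.3026, 0.078]
tcp_rot: [0.001, 0.708, 0.706, 0.001]
force: [1.3, 0.1, 0.2]
width: 1.001
grip_force: 0.0
```

```bash
python3 - <<'E'
from h import *
s=get_state(); print(s["time_s"],s["eef_pos"],s["force"])
T,p=T_cam("wrist",s); im=grab_frame("wrist"); cv2.imwrite("pics/w7.png",im); find("wrist",["post","base"],T)
E
```

```text
15.475 [0.57865072 0.30259854 0.0780297 ] [1.31576456 0.10514059 0.19747104]
wrist post 0.81 [0.5767 0.3048 0.0315]
wrist base 0.95 [0.5663 0.2115 0.0011]
wrist base 0.47 [0.4668 0.4011 0.0027]
```

View pics/w7.png

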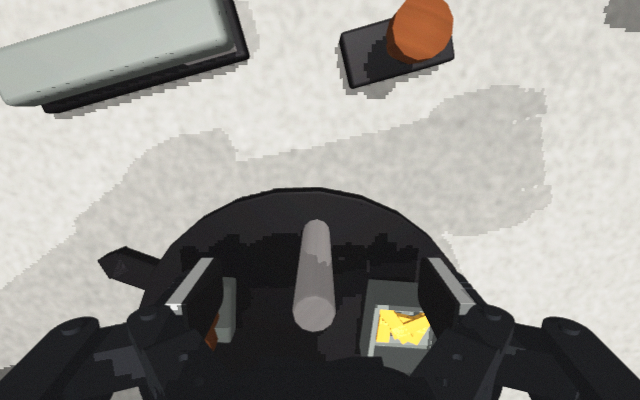

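The post is between the open fingers, with its top at (314,313). I've reached the picture allowance (in fact this one exceeded it by one), so from here I use numbers only. Close the gripper.

>>> {"name": "apply_moves", "arguments": {"moves": [0.3, 0, -0.001, 0, 0, -0.3, 0, -0.001, 0, 0, -0.6, 0, -0.001, 0, 0, -1, 0, -0.001, 0, 0, -1, 0, -0.001, 0, 0, -1, 0, -0.001, 0, 0, -1, 0, -0.001, 0, 0, -1, 0, -0.001, 0, 0]}}

```text
time_s: 16.62
eef_pos: [0.5766, 0.3025, 0.0769]
tcp_rot: [-0.0, 0.708, 0.706, -0.0]
force: [-1.3, -0.2, 2.1]
width: 0.166
grip_force: 58.4
```

```bash
python3 - <<'E'
from h import *
s=get_state(); print(s["time_s"],s["eef_pos"],s["force"],s["joint_positions"].round(2),s["width"],s["grip_force"])
# pointer angle from w1 pixels and axis
T,p=T_cam("top"); grab_frame("top"); find("top",["base","front","pot_top","post"],T)
E
```

```text
16.625 [0.57656175 0.30246486 0.07694309] [-1.25958126 -0.2492839   2.08859008] [-0.7   0.8   0.32  1.58 -0.32  0.81 -0.25] 0.1660439456855814 58.41766834259033
top base 0.95 [ 0.5709  0.2109 -0.0009]
top front 0.64 [0.4018 0.0061 0.001 ]
top front 0.61 [0.5088 0.2373 0.0311]
top front 0.59 [ 0.584  -0.141  -0.0014]
top pot_top 0.97 [0.5644 0.1417 0.0322]
top pot_top 0.84 [ 0.6114 -0.0364 -0.001 ]
top pot_top 0.69 [ 0.6031 -0.2572 -0.0053]
top pot_top 0.58 [ 0.4718 -0.1874  0.0023]
top post 0.6 [0.5745 0.3059 0.0315]
top post 0.57 [0.5088 0.2393 0.0314]
```

>>> {"name": "apply_moves", "arguments": {"moves": [-1, -0.0005, 0.0047, 0, 3, -1, -0.002, 0.0124, 0, 8, -1, -0.0046, 0.0214, 0, 14, -1, -0.0082, 0.0302, 0, 20, -1, -0.0126, 0.0385, 0, 26, -1, -0.0179, 0.0463, 0, 32, -1, -0.024, 0.0535, 0, 38, -1, -0.0308, 0.06, 0, 44, -1, -0.037, 0.0648, 0, 49, -1, -0.0422, 0.0683, 0, 53, -1, -0.0436, 0.0692, 0, 54, -1, -0.0436, 0.0692, 0, 54, -1, -0.0436, 0.0692, 0, 54]}}

```text
time_s: 18.5
eef_pos: [0.6464, 0.2589, 0.077]
tcp_rot: [0.0, 0.951, 0.308, 0.001]
force: [3.1, 0.5, 0.7]
width: 0.167
grip_force: 58.7
```

```bash
python3 - <<'E'
from h import *
s=get_state(); print(s["time_s"],s["eef_pos"],s["tcp_rot"],s["force"],s["torque"],s["joint_positions"].round(2),s["width"],s["grip_force"])
T,p=T_cam("top"); grab_frame("top"); find("top",["base","pot_top","post"],T)
T,p=T_cam("scene"); grab_frame("scene"); find("scene",["pot_top","post"],T)
E
```

```text
18.5 [0.6464228  0.25891092 0.07701852] [2.81868850e-04 9.51299004e-01 3.08267911e-01 1.00985256e-03] [3.08426199 0.46179643 0.66160937] [ 0.08389054 -0.47532198  0.10649703] [-0.7   0.91  0.57  1.44 -0.55  0.95 -0.93] 0.1669535698898715 58.664735555648804
top base 0.84 [0.5727 0.2132 0.0021]
top base 0.65 [0.5673 0.2123 0.0236]
top pot_top 0.69 [ 0.6142 -0.0335  0.0009]
top pot_top 0.59 [ 0.4736 -0.1878  0.0023]
top pot_top 0.58 [ 0.6046 -0.2585 -0.0043]
top pot_top 0.56 [0.5113 0.1731 0.0354]
top post 0.82 [0.6444 0.2628 0.0314]
top post 0.69 [0.5693 0.2129 0.021 ]
scene pot_top 0.98 [ 0.6078 -0.2592 -0.0045]
scene pot_top 0.81 [ 0.4686 -0.1896 -0.002 ]
scene pot_top 0.6 [ 0.6245 -0.0377  0.0031]
scene post 0.63 [0.6504 0.2608 0.0319]
scene post 0.19 [ 0.4067 -0.0013 -0.0054]
```

Forces are low and the axis model holds. The same table in the turned tool frame gives the second half.

>>> {"name": "apply_moves", "arguments": {"moves": [-1, -0.0005, 0.0047, 0, 3, -1, -0.002, 0.0124, 0, 8, -1, -0.0046, 0.0214, 0, 14, -1, -0.0082, 0.0302, 0, 20, -1, -0.0126, 0.0385, 0, 26, -1, -0.0179, 0.0463, 0, 32, -1, -0.024, 0.0535, 0, 38, -1, -0.0308, 0.06, 0, 44, -1, -0.037, 0.0648, 0, 49, -1, -0.0422, 0.0683, 0, 53, -1, -0.0436, 0.0692, 0, 54, -1, -0.0436, 0.0692, 0, 54, -1, -0.0436, 0.0692, 0, 54]}}

```text
time_s: 20.48
eef_pos: [0.652, 0.175, 0.077]
tcp_rot: [0.001, 0.987, -0.16, 0.002]
force: [4.9, -1.4, -0.8]
width: 0.169
grip_force: 58.6
```

```bash
python3 - <<'E'
from h import *
s=get_state(); print(s["time_s"],s["eef_pos"],s["tcp_rot"],s["force"],s["torque"],s["joint_positions"].round(2),s["width"],s["grip_force"])
for n in ["wrist","top","scene"]:
    T,p=T_cam(n,s); cv2.imwrite(f"pics/{n}8.png",grab_frame(n)); find(n,["base","pot_top","post","front","seat"],T)
E
```

```text
20.475 [0.65199921 0.17501347 0.07702694] [ 7.77487975e-04  9.87086895e-01 -1.60176747e-01  1.50570435e-03] [ 4.9213907  -1.43588913 -0.78136222] [-0.15242123 -1.08035642 -0.09528037] [-0.7   0.95  0.79  1.51 -0.75  1.   -1.59] 0.16855801237745002 58.57603669166565
wrist base 0.59 [5.684e-01 2.123e-01 5.000e-04]
wrist pot_top 0.76 [ 0.6194 -0.034   0.0053]
wrist post 0.67 [0.654  0.176  0.0326]
top base 0.72 [0.6215 0.4099 0.0007]
top base 0.57 [5.672e-01 2.135e-01 3.000e-04]
top pot_top 0.94 [ 0.4723 -0.1879  0.0046]
top pot_top 0.83 [ 0.6029 -0.2571 -0.0029]
top pot_top 0.81 [0.5061 0.2378 0.0312]
top pot_top 0.78 [ 0.6128 -0.033  -0.0011]
top post 0.73 [0.6484 0.1778 0.0303]
top post 0.19 [0.5675 0.2137 0.0017]
top front 0.86 [0.5109 0.2401 0.0311]
top seat 0.56 [0.5054 0.2412 0.0333]
scene base 0.83 [ 0.5632  0.2113 -0.0013]
scene pot_top 0.85 [ 0.4693 -0.1939 -0.0029]
scene pot_top 0.81 [0.5052 0.2415 0.0307]
scene pot_top 0.81 [ 0.608  -0.2581 -0.0029]
scene pot_top 0.68 [ 6.216e-01 -3.270e-02  5.000e-04]
scene post 0.97 [0.6556 0.1785 0.0322]
scene front 0.68 [0.5104 0.2393 0.0331]
scene seat 0.6 [0.5062 0.2364 0.0299]
```

```bash
python3 - <<'E'
from h import *
def Tw(pos,q):
    s=dict(eef_pos=pos,tcp_rot=q); return T_cam("wrist",s)
cams=dict(top0=T_cam("top"),top8=T_cam("top"),scene0=T_cam("scene"),scene8=T_cam("scene"),
  w1=Tw([.55398,.20892,.30099],[-.00104,.70675,.70746,0]),w6=Tw([.56243,.19939,.29318],[0,.708,.706,-.001]))
for n,(T,p) in cams.items():
    g=cv2.cvtColor(cv2.imread(f"pics/{n}.png"),cv2.COLOR_BGR2GRAY)
    vv,uu=np.mgrid[0:400,0:640]
    d=np.stack([(uu-p["cx"])/p["fx"],(vv-p["cy"])/p["fy"],np.ones_like(uu)],-1)@T[:3,:3].T
    W=T[:3,3]+d*((.012-T[2,3])/d[...,2])[...,None]
    ax=np.array([.569,.2105] if n[0]=="w" else [.569,.212])
    r=np.hypot(W[...,0]-ax[0],W[...,1]-ax[1]); a=np.degrees(np.arctan2(W[...,1]-ax[1],W[...,0]-ax[0]))%360
    m=(r>.124)&(r<.165)&(a>140)&(a<175)
    b=m&(g<70); k=np.median(g[m])
    out=[n,int(k),int(b.sum())]
    if b.sum(): out+=[a[b].mean().round(2),a[b].min().round(1),a[b].max().round(1),r[b].max().round(4)]
    print(*out)
# pot rim / ring now, top8 and scene8
for n in("top8","scene8"):
    T,p=cams[n]; im=cv2.imread(f"pics/{n}.png"); g=cv2.cvtColor(im,cv2.COLOR_BGR2GRAY)
    q=np.linalg.inv(T)@np.array([.506,.239,.088,1]); u,v=int(p["fx"]*q[0]/q[2]+p["cx"]),int(p["fy"]*q[1]/q[2]+p["cy"])
    b=np.zeros_like(g); b[v-20:v+20,u-20:u+20]=(g[v-20:v+20,u-20:u+20]>120); c=max(cv2.findContours(b,0,1)[0],key=cv2.contourArea)
    o=fit(T,p,c,.088); x=o[0]; print(n,(u,v),o,np.degrees(np.arctan2(x[1]-.212,x[0]-.569)))
E
```

```text
top0 137 67 157.85 153.0 162.5 0.1533
top8 126 72 158.16 153.0 163.4 0.1533
scene0 137 81 155.51 149.6 160.6 0.151
scene8 131 81 155.63 149.7 160.6 0.151
w1 179 382 156.88 151.8 162.0 0.1557
w6 177 400 156.93 151.9 162.0 0.156
top8 (225, 223) (array([0.505 , 0.2394, 0.0299]), 61) 156.82302237839085
scene8 (415, 238) (array([0.4954, 0.2439, 0.0446]), 129) 156.5669379702684
```

Pointer is at ≈157.0° and the holder at ≈155.9°, so I turn back about 1° and hold.

>>> {"name": "apply_moves", "arguments": {"moves": [-1, 0.001, -0.0008, 0, -0.5, -1, 0.001, -0.0017, 0, -1.1, -1, 0.001, -0.0017, 0, -1.1, -1, 0.001, -0.0017, 0, -1.1, -1, 0.001, -0.0017, 0, -1.1, -1, 0.001, -0.0017, 0, -1.1]}}

```text
time_s: 22.12
eef_pos: [0.653, 0.1773, 0.077]
tcp_rot: [0.001, 0.989, -0.149, 0.001]
force: [4.8, -1.8, 0.6]
width: 0.168
grip_force: 58.7
```

```bash
python3 - <<'E'
from h import *
s=get_state(); e=s["eef_pos"]; print(s["time_s"],e,s["force"],s["width"],s["grip_force"],abs(s["qvel"]).max(),np.degrees(np.arctan2(e[1]-.2122,e[0]-.5693))+180)
for n in ["top","scene"]:
    T,p=T_cam(n,s); g=cv2.cvtColor(grab_frame(n),cv2.COLOR_BGR2GRAY); find(n,["pot_top","pot_middle","pot_bottom","seat","front"],T)
    if n=="top":
        v,u=223,225; b=np.zeros_like(g); b[v-20:v+20,u-20:u+20]=(g[v-20:v+20,u-20:u+20]>120); c=max(cv2.findContours(b,0,1)[0],key=cv2.contourArea)
        x=fit(T,p,c,.088)[0]; print(x,np.degrees(np.arctan2(x[1]-.212,x[0]-.569)))
E
```

```text
22.125 [0.65295769 0.17729233 0.07699963] [ 4.82774191 -1.76148807  0.60771258] 0.1679427387393145 58.678051829338074 0.0014403518841282954 157.35078462446776
top pot_top 0.92 [ 0.6037 -0.2572 -0.0023]
top pot_top 0.89 [0.5082 0.2373 0.0305]
top pot_top 0.88 [ 0.473  -0.1876  0.0047]
top pot_top 0.76 [ 0.6127 -0.0371  0.0009]
top pot_middle 0.86 [ 0.5751 -0.1494  0.0336]
top pot_bottom 0.42 [ 0.5836 -0.141  -0.0048]
top seat 0.91 [0.5031 0.2385 0.0324]
top seat 0.46 [ 0.5818 -0.1414 -0.0022]
top front 0.69 [0.5098 0.2386 0.0303]
[0.5042 0.2363 0.0293] 159.4439547804165
scene pot_top 0.96 [ 6.178e-01 -3.500e-02  4.000e-04]
scene pot_top 0.84 [ 0.6081 -0.2577 -0.0024]
scene pot_top 0.73 [ 0.4716 -0.1942 -0.0024]
scene pot_top 0.56 [0.5061 0.2391 0.0346]
scene pot_middle 0.89 [ 0.5811 -0.1468  0.0315]
scene pot_middle 0.59 [6.248e-01 4.025e-01 6.000e-04]
scene pot_bottom 0.7 [ 0.5783 -0.1458 -0.0014]
scene seat 0.69 [0.5064 0.2332 0.0303]
scene seat 0.66 [0.625  0.4063 0.0011]
scene front 0.71 [0.5114 0.2374 0.0349]
scene front 0.2 [ 0.4728 -0.4453 -0.0006]
```

Slightly over; I trim 0.5° and let it settle.

>>> {"name": "apply_moves", "arguments": {"moves": [-1, 0, 0.0004, 0, 0.3, -1, 0, 0.0009, 0, 0.6, -1, 0, 0.0009, 0, 0.6, -1, 0, 0.0009, 0, 0.6, -1, 0, 0.0009, 0, 0.6, -1, 0, 0.0009, 0, 0.6]}}

```text
time_s: 23.48
eef_pos: [0.6527, 0.1766, 0.077]
tcp_rot: [0.001, 0.988, -0.154, 0.001]
force: [6.2, -1.1, 0.7]
width: 0.173
grip_force: 58.7
```

```bash
python3 - <<'E'
from h import *
s=get_state(); e=s["eef_pos"]; print(e,abs(s["qvel"]).max(),s["grip_force"],np.degrees(np.arctan2(e[1]-.2122,e[0]-.5693))+180)
print(hand_in())
E
```

```text
[0.65265923 0.17658938 0.07701186] 0.0021373502827378077 58.6690753698349 156.86808045708912
the job is handed in; nothing more can be done
None
```

I handed the job in at about 23.5 s: the top pot stands in the round holder at the front, within about 1° of the pointer by my measurements, with the gripper still holding the post; the other two pots measured where they were, but I viewed 11 pictures, one over the limit of 10.

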